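# Re-arm a tripped spring-closing gas valve on its trip catch

## Task

The spring-closing gas shut-off valve on this lab bench has tripped shut. Re-arm it: take the lever by its upright handle and draw it round, against its spring, until it just meets the rubber buffer behind the trip catch, then ease it back until the catch holds it, and let go. Do not let the lever fly back, do not force it against buffer or catch, keep your hands off the catch and its bracket (a touch trips it), and leave the glassware and the burner where they are.

Things in the scene. Friction and masses are not known exactly. Their poses are not given: they have to be found in the camera images.
- valve: Shut-off valve in a horizontal steel pipe, on a base plate 130 x 470 mm, fixed to the bench. Origin: on the bench, right below the lever's pivot axis (the upright stem); z up, the pipe runs along its y. The stem with its coil spring is 34 mm in radius and 138 mm high.
- lever (a joint): Lever angle, rad. 0: shut, lever along the valve's -x; grows as it is drawn open, anticlockwise from above (pi/2: along the valve's -y). It turns level about the stem. A spring drives it shut: about 5 N at the handle when shut, 10 N near the catch, along the arc. Let go off the catch it flies shut; closing faster than 3 rad/s counts as flying back.
- knob (a point): Centre of the upright grey handle on the lever: a cylinder 22 mm in diameter, 48 mm tall (143 to 191 mm above the bench), its axis 125 mm from the stem axis. It turns with the lever, a flat steel bar 16 mm wide, top face 133 mm above the bench, 170 mm long from the stem, with an upright nose pin 10 mm thick at its end.
- bracket: Trip bracket fixed to the valve on its -y side; origin and axes as the valve's. It carries, 0.09 to 0.23 m from the stem and all below 142 mm above the bench, the catch, the rubber buffer and a black trip solenoid on an adjustable plate. The robot must touch none of these, and the lever must never load them with more than 15 N (at rest the catch carries about 7 N).
- beaker: Empty glass beaker, 72 mm in diameter, 92 mm tall, loose; origin at the centre of its underside. Leave it alone.
- bottle: Amber glass reagent bottle with a black cap, 62 mm in diameter, 135 mm tall, loose; origin at the centre of its underside. Leave it alone.
- burner: Lab gas burner, round foot 84 mm in diameter, tube 131 mm tall, loose; origin at the centre of its underside. Leave it alone.
- catch_zone (a point): Middle of the catch's adjusting range (a point of the bracket, not of the catch itself), at the lever's height: where the nose pin is at 1.57 rad. The fitter has set catch and buffer together so that the lever's place on the catch is anywhere from 1.45 to 1.69 rad; this setting is not measured: find it by feel.
- buffer_zone (a point): Point of the bracket where the lever bar meets the buffer at the middle setting. Coming round, from 0.2 rad before its place the nose pin pushes the catch, a sprung hook with a ramp, aside (1 to 3 N more at the handle); the hook springs in behind the pin by itself. About 0.013 rad (under 2 mm at the handle) later the bar meets the buffer (8 N per mm). Eased back, the lever rests on the hook.

How it is judged (in metres and radians):
On the way:
1. the lever has been drawn round to the catch (value of joint lever above 1.4 rad).
At the end, for the whole second after the job is handed in: The lever stands open (beyond 1.4 rad), at rest, let go, and hangs with its spring load (more than 3 N) on the trip catch (value of joint lever above 1.4 rad and contact force between lever and bracket above 3 N and velocity of joint lever between -0.05 and 0.05 rad/s and contact force between each of the arm, the fingers and lever below 0.2 N); the robot touches nothing.
It fails at once if the lever flew back (closing faster than 3 rad/s) (velocity of joint lever below -3 rad/s).
It fails at once if the lever was forced against the buffer or the catch with more than 15 N (contact force between lever and bracket above 15 N).
It fails at once if the robot touched the trip catch or its bracket (contact force between any of the arm, the fingers and bracket above 0.5 N).
It fails at once if the beaker, the bottle or the burner was moved by more than 20 mm (distance of any of beaker, bottle, burner from where it was at the start of the episode above 0.02 m).
It also fails if it takes over 67 s, if anything falls off the work surface, if the arm or the gripper's body presses on something with over 40 N, if the wrist force passes 120 N, or if a joint passes its speed limit or range.

## Robot

A 6-joint arm with a two-finger parallel gripper is mounted at the origin on the work surface. World frame = base frame: x ahead of the robot, y to its left, z up, the work surface at z = 0. Lengths are in m, angles in degrees, forces in N, time in s.
With the tool pointing down it reaches from about 0.3 to 0.875 m from the base axis. Payload 4.2 kg.
Tool frame: the origin (TCP) lies midway between the tips of the shut fingers; the grasp point (between the pads) lies 19 mm behind it; x points along the fingers, y is the direction in which the jaws open and shut, and the axes are right-handed (so a half turn about x gives the same grasp; the last joint's range is limited). The gripper opens to 85 mm and grips with 20 to 120 N. Pads are 22 mm wide; open, the fingers measure 114 mm over their backs; the gripper's body (76 mm by 85 mm) begins 54 mm behind the grasp point. The pads swing forward as they close: fully open they stand 13 mm farther back than shut.
Start: joints at [-1.146, 18.312, 89.639, -0, 72.044, -1.146], TCP at [0.575, 0, 0.231] pointing down, gripper open.
Joint ranges: [-177.97, 177.97], [-48.28, 115.42], [12.27, 149.76], [-77.06, 257.06], [2.81, 150.46], [-146.56, 146.56]. Speed limits (degrees/s): [147.25, 147.25, 180, 180, 180, 180].

## Interface

Orientations are given as [roll, pitch, yaw] about the fixed x, y, z axes, in that order (R = Rz(yaw) Ry(pitch) Rx(roll)).
In Python, from bench import r gives the robot as it stands.
- The arm moves only by the shell command python3 -m creep 'ROWS' [FORCE]. ROWS is JSON, a list of rows, each a list of 3 entries, a list of its own where there are three numbers: the turn, a rotation vector about the world's x, y, z in units of 8 degrees (1.0 is 8 degrees), then the shift along the world's x, y, z in units of 50 mm (1.0 is 50 mm), then the finger opening in mm, from 0 to 85.4. In form: [[[rx, ry, rz], [x, y, z], hand], ...]. A call has 1 to 20 rows; each row shifts and turns the commanded pose from where the row before left it; what a row does not reach is not made up. A row lasts 1/8 s, in which the tool goes at most 62.5 mm and 10.7 degrees, less where a joint would pass 70% of its speed; a pose out of reach is approached as far as the arm can. A call is refused whole if a number of a shift passes 1 or a number of a turn 1, either way. A call with a gripper value outside its range is refused whole. The fingers move at their own pace and stop on an object; FORCE is the grip in N (left out, the last holds). Time passes only in rows, so rows that do not move let the fingers close. It gives the time, the measured TCP pose, the force and the opening at its end, in the units of the state.
- r.get_obs(): the state, without advancing time (a new reading comes with each control period).
- r.camera(name): name is "scene" or "side" or "wrist"; returns a dict with "pixels" (420x560x3 uint8, blue, green, red), "z_map" (420x560 float32, m along the optical axis (not along the pixel's ray), 0 where there is no reading), "intrinsics" (3x3 intrinsics, pixels), "camera_from_world" (4x4, takes a point from world to camera coordinates). Camera axes: x right, y up, looking along -z (the intrinsics and any distortion apply to the point x, -y, -z); pixel columns grow to the right and rows downward; lengths in m; the calibration is good to about 2 mm. A picture is of the moment at which its call begins.
- r.finish_job(): hands the job in, once; it reports no verdict.
Trained networks look in the newest picture that a camera, given by its name, has taken for a name from the list of things; names that differ only in an ending like _2 or _b are one class to them, and where a whole thing is asked for, a point or a joint stands for the part that bears it (a point fixed in the world has none). Each returns a list of dicts, best first, with "confidence" (0 to 1); they miss things now and then, are a little off and sometimes report something else, mostly with a low value. They report only what shows in the picture. A call takes as long as a camera call.
- r.search_frame(name, camera): "point" ([x, y, z] in m, in world coordinates, good to about 4 mm: the middle of the surface that is visible of it).
- r.masks_of(name, camera): "pixels" (420x560 bool, what is visible of it).
- r.pinpoint(name, camera): "point" ([x, y, z] in m, in world coordinates, good to about 4 mm: a listed point, or the origin of a listed thing).
The state is a dict: "time": time; "joint_positions": joint angles; "dq": joint speeds; "tau": joint torques, N m; "ee_pos": TCP position; "ee_rot": TCP orientation; "wrist_force": force on the tool from outside, world axes, zero at the start; "wrist_torque": the same for the moment, N m; "grip_width": opening from 0.0 (shut) to 1.0 (fully open).
Only numpy, scipy, OpenCV 4.12 (cv2) and the standard library are available. Lean on these libraries where they do the work, as an engineer would, in place of code of your own. Each camera call takes 0.05 s, during which the arm holds its last target.

## Working session

There is one attempt and no reset: what is moved stays moved. The work goes in short steps, Python scripts to look and compute and a shell command to move; the robot and the scene stay as the last step left them, time stands still between calls to the robot, and variables do not carry over. Pictures are saved under pics/ and viewed, and the job is handed in when it is done.

```bash
ls; mkdir -p pics; cat > h.py <<'E'
import numpy as np,cv2
from bench import r
def snap(cam,fn):
    c=r.camera(cam); cv2.imwrite('pics/'+fn,c['pixels']); return c
E
python3 - <<'E'
from h import *
o=r.get_obs();print(o)
for cam in ['scene','side','wrist']:
    snap(cam,cam+'0.png')
    for n in ['valve','knob','lever','bracket','beaker','bottle','burner','catch_zone','buffer_zone']:
        for f in (r.pinpoint,r.search_frame):
            try:
                l=f(n,cam); print(cam,n,f.__name__,[(np.round(d['point'],3).tolist(),round(d['confidence'],2)) for d in l[:2]])
            except Exception as e: print(cam,n,f.__name__,e)
E
```

```text
pics
{'time': 0.0, 'joint_positions': array([-1.14680319e+00,  1.83502539e+01,  8.97066186e+01,  2.18665489e-04,
        7.20428298e+01, -1.14726621e+00]), 'dq': array([ 0.10762635,  0.10188525, -0.04206929,  0.03076014, -0.03173238,
       -0.05644761]), 'tau': array([ 7.05825660e-04, -4.15526962e+01, -2.34157133e+01, -1.88356019e-06,
        8.09230405e-03,  1.54784908e-05]), 'ee_pos': array([5.74526173e-01, 2.50013506e-06, 2.30494714e-01]), 'ee_rot': array([-91.26673732,  89.90029739, 178.7336581 ]), 'wrist_force': array([-0.47992826,  0.34802982,  0.41948074]), 'wrist_torque': array([-0.00238042, -0.0062174 , -0.06234099]), 'grip_width': 0.9957678275244112}
scene valve call [([0.596, 0.053, -0.001], 0.8)]
scene valve call [([0.641, -0.007, 0.071], 0.78)]
scene knob call []
scene knob call [([0.586, 0.045, 0.138], 0.67)]
scene lever call it knows: beaker, bottle, bracket, buffer_zone, burner, catch_zone, knob, valve
scene lever call [([0.585, 0.044, 0.134], 0.6)]
scene bracket call [([0.595, 0.052, 0.002], 0.69)]
scene bracket call [([0.65, -0.09, 0.089], 0.65)]
scene beaker call 
[... 1782 characters left out ...]
 it knows: beaker, bottle, bracket, buffer_zone, burner, catch_zone, knob, valve
wrist lever call [([0.535, 0.04, 0.134], 0.61), ([0.632, -0.052, 0.081], 0.58)]
wrist bracket call []
wrist bracket call [([0.631, -0.051, 0.081], 0.77), ([0.705, 0.151, 0.007], 0.34)]
wrist beaker call []
wrist beaker call []
wrist bottle call [([0.53, -0.235, -0.004], 0.67)]
wrist bottle call [([0.529, -0.203, 0.023], 0.92), ([0.631, -0.058, 0.085], 0.48)]
wrist burner call []
wrist burner call [([0.705, 0.151, 0.003], 0.6)]
wrist catch_zone call [([0.626, -0.107, 0.128], 0.76)]
wrist catch_zone call [([0.631, -0.048, 0.08], 0.7)]
wrist buffer_zone call []
wrist buffer_zone call [([0.633, -0.058, 0.084], 0.8)]
```

View pics/scene0.png

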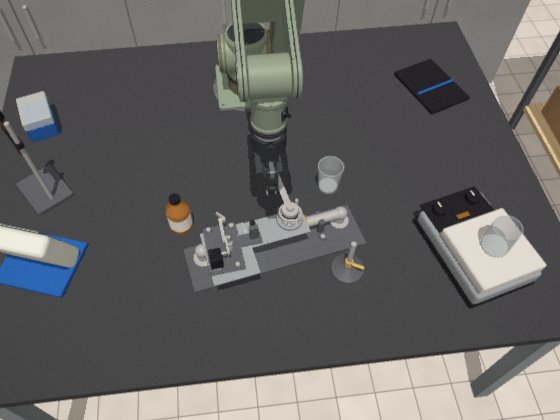

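View pics/side0.png

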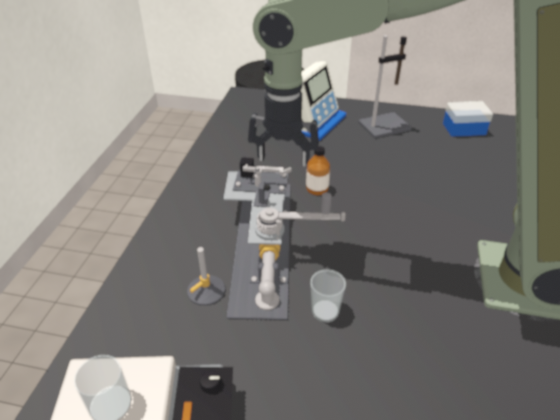

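View pics/wrist0.png

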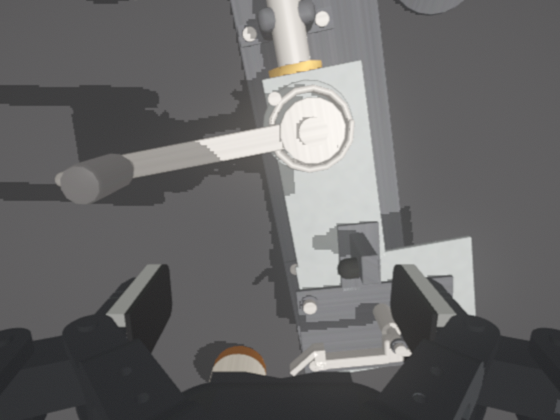

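The pictures show the knob in the wrist view at about (82,184), the stem cap at (313,130), the bracket lower right, and the beaker, bottle and burner clear of the arc. Next I measure the stem and knob from depth.

```bash
cat >> h.py <<'E'
def cloud(c):
    K=c['intrinsics'];T=np.linalg.inv(c['camera_from_world']);d=c['z_map']
    v,u=np.mgrid[0:420,0:560]
    X=np.stack([(u-K[0,2])/K[0,0]*d,-(v-K[1,2])/K[1,1]*d,-d,np.ones_like(d)],-1)
    P=(X@T.T)[...,:3]; P[d<=0]=np.nan
    return P
E
python3 - <<'E'
from h import *
for cam in ['wrist','scene','side']:
    P=cloud(r.camera(cam)).reshape(-1,3)
    def box(x0,x1,y0,y1,z0,z1):
        m=(P[:,0]>x0)&(P[:,0]<x1)&(P[:,1]>y0)&(P[:,1]<y1)&(P[:,2]>z0)&(P[:,2]<z1)
        return P[m]
    for nm,b in [('knobtop',(.44,.50,0,.06,.183,.20)),('knoball',(.44,.50,0,.06,.146,.20)),('stemtop',(.55,.64,0,.1,.125,.16)),('bar',(.50,.545,0,.08,.12,.145))]:
        Q=box(*b)
        if len(Q):
            print(cam,nm,len(Q),Q.mean(0).round(4),Q.min(0).round(3),Q.max(0).round(3), np.median(Q[:,2]).round(4), cv2.minEnclosingCircle(Q[:,:2].astype(np.float32)))
            if nm=='bar': print('slope',np.polyfit(Q[:,0],Q[:,1],1))
from scipy.spatial.transform import Rotation as R
o=r.get_obs();print(R.from_euler('xyz',o['ee_rot'],degrees=True).as_matrix().round(3))
E
```

```text
wrist knobtop 1560 [0.4741 0.0298 0.1903] [0.462 0.018 0.183] [0.483 0.04  0.194] 0.191 ((0.4726913869380951, 0.029242755845189095), 0.011361931450664997)
wrist knoball 2602 [0.4764 0.0308 0.1809] [0.462 0.018 0.146] [0.483 0.04  0.194] 0.1886 ((0.4726913869380951, 0.029242755845189095), 0.011361931450664997)
wrist stemtop 4681 [0.5879 0.0515 0.136 ] [0.55  0.025 0.125] [0.623 0.076 0.146] 0.1355 ((0.586186408996582, 0.046599533408880234), 0.03780025616288185)
wrist bar 1740 [0.5226 0.0387 0.1336] [0.5   0.026 0.128] [0.545 0.051 0.136] 0.1337 ((0.5222947001457214, 0.03864583000540733), 0.02543395571410656)
slope [ 0.18867508 -0.05987298]
scene knoball 11 [0.4782 0.0358 0.1612] [0.475 0.027 0.148] [0.484 0.039 0.177] 0.1583 ((0.4792206585407257, 0.033348456025123596), 0.007512206211686134)
scene stemtop 279 [0.59   0.0516 0.1344] [0.551 0.026 0.125] [0.622 0.075 0.147] 0.134 ((0.5865005850791931, 0.04659443721175194), 0.03593946993350983)
scene bar 78 [0.5259 0.0404 0.1319] [0.502 0.032 0.127] [0.545 0.051 0.136] 0.1321 ((0.5230364799499512, 0.04310625419020653), 0.022235391661524773)
slope [ 0.08812992 -0.00598982]
side knobtop 72 [0.4737 0.0311 0.1893] [0.464 0.017 0.183] [0.484 0.042 0.194] 0.1898 ((0.47394323348999023, 0.02956925332546234), 0.012945261783897877)
side knoball 202 [0.4733 0.0338 0.1736] [0.463 0.017 0.146] [0.485 0.042 0.194] 0.1759 ((0.47394323348999023, 0.02956925332546234), 0.012945261783897877)
side stemtop 332 [0.5873 0.0552 0.1346] [0.55  0.03  0.125] [0.624 0.077 0.146] 0.1346 ((0.5871672630310059, 0.04709595441818237), 0.03733603283762932)
side bar 138 [0.5218 0.0384 0.1324] [0.5   0.021 0.126] [0.545 0.05  0.136] 0.1328 ((0.5225821733474731, 0.03679659590125084), 0.025215167552232742)
slope [ 0.1804464  -0.05572835]
[[ 0.  1.  0.]
 [-0.  0. -1.]
 [-1.  0.  0.]]
```

```bash
python3 -m creep '[[[0,0,-0.99],[-0.204,0.058,0],85],[[0,0,-0.99],[-0.204,0.058,0],85],[[0,0,-0.99],[-0.204,0.058,0],85],[[0,0,-0.99],[-0.204,0.058,0],85],[[0,0,-0.99],[-0.204,0.058,0],85],[[0,0,-0.99],[-0.204,0.058,0],85],[[0,0,-0.99],[-0.204,0.058,0],85],[[0,0,-0.99],[-0.204,0.058,0],85],[[0,0,-0.99],[-0.204,0.058,0],85],[[0,0,-0.99],[-0.204,0.058,0],85],[[0,0,0],[0,0,0],85],[[0,0,0],[0,0,0],85]]' 30
python3 - <<'E'
from h import *
from scipy.spatial.transform import Rotation as R
o=r.get_obs();print(o['ee_pos'],R.from_euler('xyz',o['ee_rot'],degrees=True).as_matrix().round(3),o['joint_positions'])
c=snap('wrist','wrist1.png')
P=cloud(c).reshape(-1,3)
m=(abs(P[:,0]-.4725)<.03)&(abs(P[:,1]-.029)<.03)&(P[:,2]>.183)&(P[:,2]<.2)
Q=P[m];print(len(Q),np.median(Q[:,2]),cv2.minEnclosingCircle(Q[:,:2].astype(np.float32)))
E
```

```text
time: 4.35
ee_pos: [0.4734, 0.0289, 0.2315]
ee_rot: [153.8, 90.0, -15.3]
wrist_force: [0.7, 0.3, 0.1]
grip_width: 0.997
[0.47341365 0.02892736 0.23146727] [[ 0.001  0.189 -0.982]
 [-0.    -0.982 -0.189]
 [-1.     0.    -0.001]] [ 2.11485853e+00  9.18833555e+00  1.02079184e+02 -1.21075460e-02
  6.86965686e+01  8.12088224e+01]
1275 0.1911798213263848 ((0.4722895622253418, 0.028998272493481636), 0.011037887074053288)
```

View pics/wrist1.png

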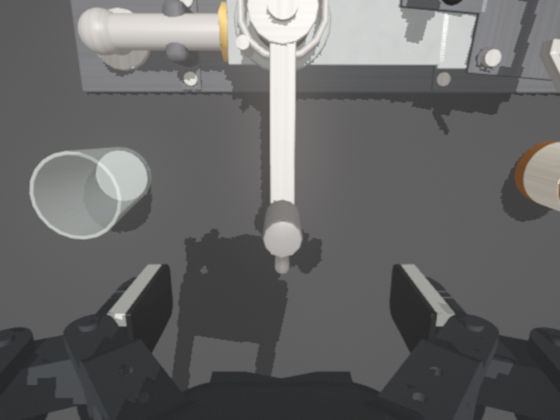

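The knob is centred between the jaws (280,230), and the beaker is well clear. Now I descend and grip.

```bash
python3 -m creep '[[[0,0,0],[-0.02,0,-0.3],85],[[0,0,0],[0,0,-0.4],85],[[0,0,0],[0,0,-0.4],85],[[0,0,0],[0,0,-0.3],85],[[0,0,0],[0,0,-0.18],85],[[0,0,0],[0,0,0],85],[[0,0,0],[0,0,0],60],[[0,0,0],[0,0,0],40],[[0,0,0],[0,0,0],20],[[0,0,0],[0,0,0],10],[[0,0,0],[0,0,0],10],[[0,0,0],[0,0,0],10],[[0,0,0],[0,0,0],10],[[0,0,0],[0,0,0],10]]' 40
python3 - <<'E'
from h import *
print(r.get_obs())
snap('wrist','wrist2.png')
E
```

```text
time: 6.15
ee_pos: [0.4724, 0.028, 0.1529]
ee_rot: [107.5, 89.9, -61.7]
wrist_force: [-0.0, -5.8, 3.1]
grip_width: 0.246
{'time': 6.15, 'joint_positions': array([  2.08043813,  13.15342185, 109.36549056,  -0.14830507,
        57.41955471,  81.32699456]), 'dq': array([ 0.12411088,  0.01990475, -0.0282583 , -0.02320197,  0.00265249,
       -0.06207543]), 'tau': array([ 2.35146224e+00, -3.22300243e+01, -1.96448815e+01,  1.18586764e+00,
       -1.03544751e-01,  1.23955862e-02]), 'ee_pos': array([0.47238111, 0.02797282, 0.1528556 ]), 'ee_rot': array([107.49457301,  89.86066654, -61.67219069]), 'wrist_force': array([-0.04866974, -5.81290964,  3.0768992 ]), 'wrist_torque': array([-0.67333339,  0.00800998, -0.0032273 ]), 'grip_width': 0.24636985982808687}
```

View pics/wrist2.png

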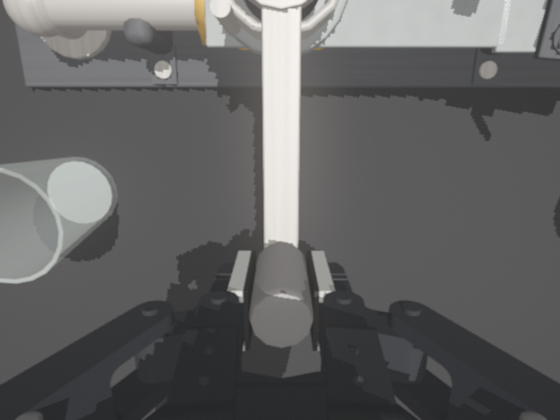

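The knob is held between the pads (280,300) at 21 mm opening. I now work out the arc rows.

```bash
cat >> h.py <<'E'
C=np.array([0.5952,0.0521]); PH0=np.radians(190.7); RR=0.125
def pt(t): return C+RR*np.array([np.cos(PH0+t),np.sin(PH0+t)])
def lev(o=None):
    o=o or r.get_obs(); d=o['ee_pos'][:2]-C; a=np.arctan2(d[1],d[0])%(2*np.pi)
    th=a-PH0; e=d/np.hypot(*d); t=np.array([-e[1],e[0]]); f=o['wrist_force'][:2]
    return dict(t=round(o['time'],2),theta=round(th,4),rad=round(np.hypot(*d),4),z=round(o['ee_pos'][2],4),Ft=round(f@t,2),Fr=round(f@e,2),fz=round(o['wrist_force'][2],2))
E
python3 - <<'E'
from h import *
print(lev(),pt(0))
ts=np.arange(0,1.21,.06)
p=np.array([pt(t) for t in ts])/.05
s=np.diff(p,axis=0);c=np.round(np.cumsum(s,axis=0),3)
d=np.diff(np.vstack([[0,0],c]),axis=0).round(3)
print(d.tolist(), np.degrees(.06)/8)
E
```

```text
{'t': 6.2, 'theta': np.float64(0.0072), 'rad': np.float64(0.1252), 'z': np.float64(0.1528), 'Ft': np.float64(4.67), 'Fr': np.float64(2.07), 'fz': np.float64(2.88)} [0.4723734  0.02889167]
[[0.032, -0.146], [0.041, -0.145], [0.05, -0.141], [0.058, -0.139], [0.066, -0.134], [0.074, -0.131], [0.082, -0.125], [0.089, -0.121], [0.096, -0.115], [0.103, -0.109], [0.109, -0.103], [0.116, -0.096], [0.121, -0.088], [0.126, -0.082], [0.13, -0.074], [0.135, -0.065], [0.138, -0.058], [0.142, -0.049], [0.144, -0.041], [0.147, -0.032]] 0.4297183463481174
```

```bash
python3 -m creep '[[[0,0,0.43],[0.032,-0.146,0],10],[[0,0,0.43],[0.041,-0.145,0],10],[[0,0,0.43],[0.05,-0.141,0],10],[[0,0,0.43],[0.058,-0.139,0],10],[[0,0,0.43],[0.066,-0.134,0],10],[[0,0,0.43],[0.074,-0.131,0],10],[[0,0,0.43],[0.082,-0.125,0],10],[[0,0,0.43],[0.089,-0.121,0],10],[[0,0,0.43],[0.096,-0.115,0],10],[[0,0,0.43],[0.103,-0.109,0],10]]'
python3 - <<'E'
from h import *
print(lev()); snap('wrist','wrist3.png')
E
```

```text
time: 7.45
ee_pos: [0.5057, -0.0359, 0.1528]
ee_rot: [-83.9, 89.9, 141.3]
wrist_force: [-3.3, 1.9, 4.7]
grip_width: 0.249
{'t': 7.45, 'theta': np.float64(0.5905), 'rad': np.float64(0.1255), 'z': np.float64(0.1528), 'Ft': np.float64(-3.7), 'Fr': np.float64(1.05), 'fz': np.float64(4.68)}
```

View pics/wrist3.png

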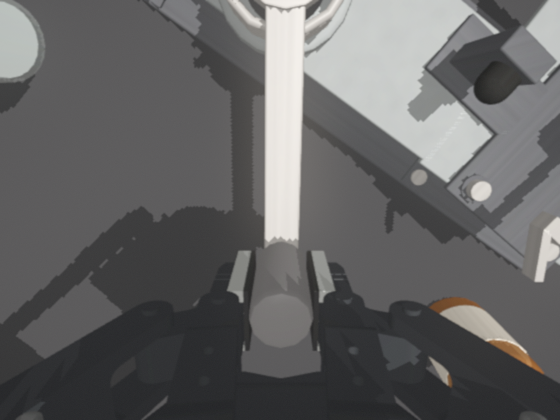

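The lever follows and stays straight in the jaws, with the bottle at lower right (490,340) below the fingertips. I continue to about 1.2 rad.

```bash
python3 -m creep '[[[0,0,0.43],[0.109,-0.103,0],10],[[0,0,0.43],[0.116,-0.096,0],10],[[0,0,0.43],[0.121,-0.088,0],10],[[0,0,0.43],[0.126,-0.082,0],10],[[0,0,0.43],[0.13,-0.074,0],10],[[0,0,0.43],[0.135,-0.065,0],10],[[0,0,0.43],[0.138,-0.058,0],10],[[0,0,0.43],[0.142,-0.049,0],10],[[0,0,0.43],[0.144,-0.041,0],10],[[0,0,0.43],[0.147,-0.032,0],10],[[0,0,0],[0,0,0],10]]'
python3 - <<'E'
from h import *
for i in range(6): print(lev()); r.camera('wrist')
snap('wrist','wrist4.png')
ts=1.2+np.arange(0,.53,.02)
p=np.array([pt(t) for t in ts])/.05
c=np.round(p-p[0],3)
d=np.diff(c,axis=0).round(3)
print(d.tolist(), np.degrees(.02)/8)
E
```

```text
time: 8.88
ee_pos: [0.5707, -0.0712, 0.1528]
ee_rot: [-72.1, 89.8, -172.5]
wrist_force: [-6.6, -2.5, 5.1]
grip_width: 0.247
{'t': 8.88, 'theta': np.float64(1.1882), 'rad': np.float64(0.1257), 'z': np.float64(0.1528), 'Ft': np.float64(-5.95), 'Fr': np.float64(3.75), 'fz': np.float64(5.06)}
{'t': 8.93, 'theta': np.float64(1.187), 'rad': np.float64(0.1257), 'z': np.float64(0.1528), 'Ft': np.float64(-4.64), 'Fr': np.float64(3.04), 'fz': np.float64(5.07)}
{'t': 8.97, 'theta': np.float64(1.1866), 'rad': np.float64(0.1257), 'z': np.float64(0.1529), 'Ft': np.float64(-4.75), 'Fr': np.float64(4.12), 'fz': np.float64(4.43)}
{'t': 9.03, 'theta': np.float64(1.1863), 'rad': np.float64(0.1257), 'z': np.float64(0.1528), 'Ft': np.float64(-4.79), 'Fr': np.float64(3.36), 'fz': np.float64(5.59)}
{'t': 9.07, 'theta': np.float64(1.1858), 'rad': np.float64(0.1257), 'z': np.float64(0.1528), 'Ft': np.float64(-4.67), 'Fr': np.float64(3.18), 'fz': np.float64(5.86)}
{'t': 9.12, 'theta': np.float64(1.1858), 'rad': np.float64(0.1257), 'z': np.float64(0.1529), 'Ft': np.float64(-4.1), 'Fr': np.float64(3.65), 'fz': np.float64(5.31)}
[[0.049, -0.009], [0.05, -0.007], [0.049, -0.007], [0.05, -0.006], [0.05, -0.004], [0.05, -0.004], [0.049, -0.003], [0.05, -0.001], [0.05, -0.001], [0.05, 0.0], [0.05, 0.001], [0.05, 0.003], [0.05, 0.003], [0.05, 0.004], [0.05, 0.006], [0.049, 0.006], [0.05, 0.007], [0.049, 0.008], [0.049, 0.01], [0.049, 0.01], [0.049, 0.011], [0.048, 0.012], [0.049, 0.013], [0.048, 0.014], [0.047, 0.016], [0.048, 0.016]] 0.1432394487827058
```

View pics/wrist4.png

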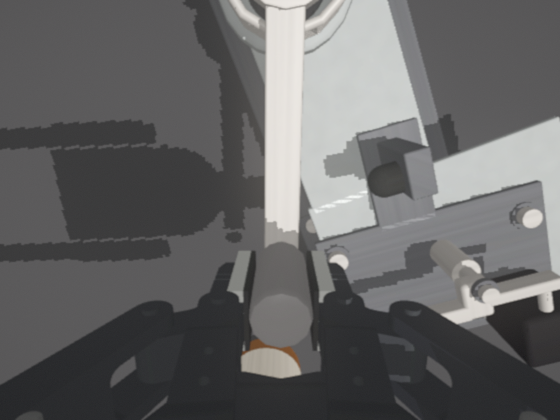

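The lever is at about 1.19 rad, and the buffer (385,180) and hook arm (450,310) are ahead. I continue in smaller steps.

```bash
cat > s.py <<'E'
from h import *
L=[]
for i in range(4):
    L.append(lev()); r.camera('wrist')
print({k:round(float(np.mean([l[k] for l in L])),4) for k in L[0]})
E
python3 -m creep '[[[0,0,0.143],[0.049,-0.009,0],10],[[0,0,0.143],[0.05,-0.007,0],10],[[0,0,0.143],[0.049,-0.007,0],10],[[0,0,0.143],[0.05,-0.006,0],10],[[0,0,0],[0,0,0],10]]'; python3 s.py
python3 -m creep '[[[0,0,0.143],[0.05,-0.004,0],10],[[0,0,0.143],[0.05,-0.004,0],10],[[0,0,0],[0,0,0],10]]'; python3 s.py
python3 -m creep '[[[0,0,0.143],[0.049,-0.003,0],10],[[0,0,0.143],[0.05,-0.001,0],10],[[0,0,0],[0,0,0],10]]'; python3 s.py
python3 -m creep '[[[0,0,0.143],[0.05,-0.001,0],10],[[0,0,0],[0,0,0],10]]'; python3 s.py
```

```text
time: 9.85
ee_pos: [0.5804, -0.0728, 0.1528]
ee_rot: [-71.8, 89.8, -167.7]
wrist_force: [-6.2, -3.0, 5.5]
grip_width: 0.243
{'t': 9.925, 'theta': 1.2656, 'rad': 0.1257, 'z': 0.1528, 'Ft': -5.28, 'Fr': 3.41, 'fz': 5.1525}
time: 10.42
ee_pos: [0.5854, -0.0733, 0.1529]
ee_rot: [-71.2, 89.8, -164.8]
wrist_force: [-5.3, -3.5, 4.7]
grip_width: 0.251
{'t': 10.5, 'theta': 1.3056, 'rad': 0.1257, 'z': 0.1529, 'Ft': -5.125, 'Fr': 3.5275, 'fz': 4.8125}
time: 11.0
ee_pos: [0.5903, -0.0735, 0.1529]
ee_rot: [-71.2, 89.8, -162.5]
wrist_force: [-6.1, -2.9, 4.9]
grip_width: 0.243
{'t': 11.075, 'theta': 1.345, 'rad': 0.1257, 'z': 0.1529, 'Ft': -5.925, 'Fr': 3.3225, 'fz': 4.8375}
time: 11.45
ee_pos: [0.5927, -0.0736, 0.1529]
ee_rot: [-72.5, 89.8, -162.7]
wrist_force: [-6.2, -2.3, 5.7]
grip_width: 0.249
{'t': 11.525, 'theta': 1.3641, 'rad': 0.1257, 'z': 0.1529, 'Ft': -5.8075, 'Fr': 3.27, 'fz': 5.245}
```

```bash

python3 -m creep '[[[0,0,0.072],[0.025,0,0],10],[[0,0,0.071],[0.025,0,0],10],[[0,0,0],[0,0,0],10]]' |grep width; python3 s.py
```

```text
grip_width: 0.245
{'t': 12.1, 'theta': 1.3821, 'rad': 0.1257, 'z': 0.1528, 'Ft': -5.935, 'Fr': 3.065, 'fz': 5.56}
```

```bash

python3 -m creep '[[[0,0,0.072],[0.025,0.0005,0],10],[[0,0,0.071],[0.025,0.0005,0],10],[[0,0,0],[0,0,0],10]]' |grep width; python3 s.py
```

```text
grip_width: 0.244
{'t': 12.675, 'theta': 1.4023, 'rad': 0.1257, 'z': 0.1529, 'Ft': -6.035, 'Fr': 3.47, 'fz': 5.3}
```

```bash

python3 -m creep '[[[0,0,0.072],[0.025,0.0015,0],10],[[0,0,0.071],[0.025,0.0015,0],10],[[0,0,0],[0,0,0],10]]' |grep width; python3 s.py
```

```text
grip_width: 0.248
{'t': 13.25, 'theta': 1.4233, 'rad': 0.1257, 'z': 0.1529, 'Ft': -5.7025, 'Fr': 3.235, 'fz': 4.995}
```

```bash

python3 -m creep '[[[0,0,0.072],[0.025,0.0015,0],10],[[0,0,0.071],[0.025,0.0015,0],10],[[0,0,0],[0,0,0],10]]' |grep width; python3 s.py
```

```text
grip_width: 0.247
{'t': 13.825, 'theta': 1.4433, 'rad': 0.1257, 'z': 0.1528, 'Ft': -6.415, 'Fr': 3.7025, 'fz': 5.0475}
```

```bash

python3 -m creep '[[[0,0,0.072],[0.025,0.002,0],10],[[0,0,0.071],[0.025,0.002,0],10],[[0,0,0],[0,0,0],10]]' |grep width; python3 s.py
```

```text
grip_width: 0.247
{'t': 14.4, 'theta': 1.4634, 'rad': 0.1257, 'z': 0.1528, 'Ft': -6.1, 'Fr': 3.43, 'fz': 4.895}
```

```bash

python3 -m creep '[[[0,0,0.072],[0.025,0.0025,0],10],[[0,0,0.071],[0.025,0.0025,0],10],[[0,0,0],[0,0,0],10]]' |grep width; python3 s.py
```

```text
grip_width: 0.246
{'t': 14.975, 'theta': 1.4846, 'rad': 0.1257, 'z': 0.1529, 'Ft': -5.81, 'Fr': 2.535, 'fz': 4.615}
```

```bash
python3 - <<'E'
from h import *
snap('wrist','wrist5.png')
E
```

```text
(no output)
```

View pics/wrist5.png

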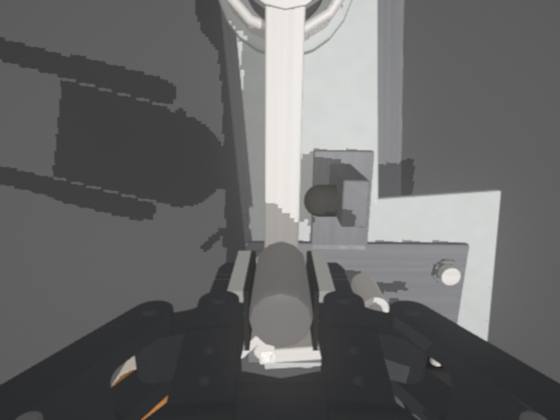

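The bar's right edge (302,200) is only about 4 px (~2 mm) from the buffer face (306,200), so I use finer steps.

```bash

python3 -m creep '[[[0,0,0.036],[0.0125,0.0015,0],10],[[0,0,0],[0,0,0],10]]' |grep width; python3 s.py
```

```text
grip_width: 0.249
{'t': 15.475, 'theta': 1.4897, 'rad': 0.1257, 'z': 0.1529, 'Ft': -5.9025, 'Fr': 3.055, 'fz': 5.05}
```

```bash

python3 -m creep '[[[0,0,0.036],[0.0125,0.0015,0],10],[[0,0,0],[0,0,0],10]]' |grep width; python3 s.py
```

```text
grip_width: 0.249
{'t': 15.925, 'theta': 1.4939, 'rad': 0.1257, 'z': 0.1529, 'Ft': -5.93, 'Fr': 3.1225, 'fz': 4.7225}
```

```bash

python3 -m creep '[[[0,0,0.036],[0.0125,0.0015,0],10],[[0,0,0],[0,0,0],10]]' |grep width; python3 s.py
```

```text
grip_width: 0.244
{'t': 16.375, 'theta': 1.4986, 'rad': 0.1257, 'z': 0.1529, 'Ft': -5.8275, 'Fr': 3.21, 'fz': 5.23}
```

```bash

python3 -m creep '[[[0,0,0.036],[0.0125,0.0015,0],10],[[0,0,0],[0,0,0],10]]' |grep width; python3 s.py
```

```text
grip_width: 0.246
{'t': 16.825, 'theta': 1.5035, 'rad': 0.1257, 'z': 0.1529, 'Ft': -6.415, 'Fr': 3.3125, 'fz': 5.255}
```

```bash

python3 -m creep '[[[0,0,0.036],[0.0125,0.0015,0],10],[[0,0,0],[0,0,0],10]]' |grep width; python3 s.py
```

```text
grip_width: 0.247
{'t': 17.275, 'theta': 1.5076, 'rad': 0.1257, 'z': 0.1529, 'Ft': -6.6375, 'Fr': 2.83, 'fz': 5.315}
```

```bash
python3 - <<'E'
from h import *
c=snap('wrist','a.png'); cv2.imwrite('pics/wrist6.png',cv2.resize(c['pixels'][130:270,220:400],None,fx=4,fy=4,interpolation=cv2.INTER_CUBIC))
E
```

```text
(no output)
```

View pics/wrist6.png

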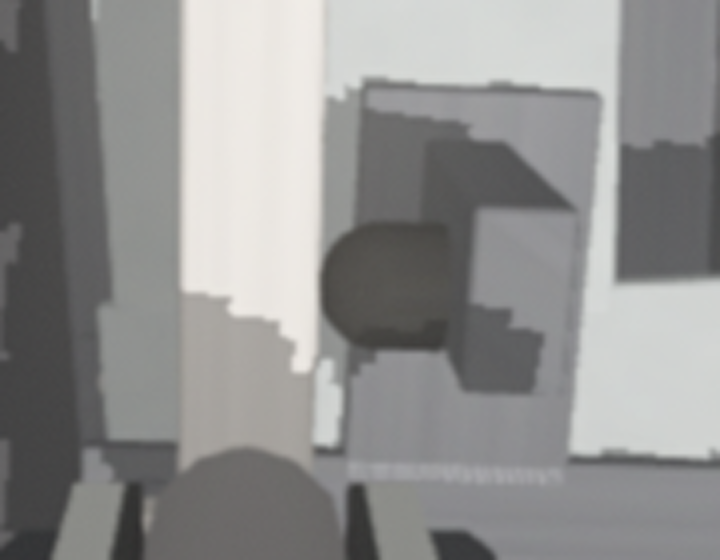

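The bar's edge is now visually within about 0.5 mm of the rubber (320,280 in the crop). I go on in half-millimetre steps.

```bash

python3 -m creep '[[[0,0,0.028],[0.01,0.0015,0],10],[[0,0,0],[0,0,0],10]]' |grep width; python3 s.py
```

```text
grip_width: 0.246
{'t': 17.775, 'theta': 1.5099, 'rad': 0.1257, 'z': 0.1528, 'Ft': -7.2125, 'Fr': 2.9075, 'fz': 5.2375}
```

```bash

python3 -m creep '[[[0,0,0.028],[0.01,0.0015,0],10],[[0,0,0],[0,0,0],10]]' |grep width; python3 s.py
```

```text
grip_width: 0.247
{'t': 18.225, 'theta': 1.5119, 'rad': 0.1257, 'z': 0.1528, 'Ft': -7.45, 'Fr': 2.8725, 'fz': 5.43}
```

The slope has halved, so the lever is on the buffer lightly (about 3 N). One more small step, then I ease back and feel for the hook.

```bash

python3 -m creep '[[[0,0,0],[0.01,0.001,0],10],[[0,0,0],[0,0,0],10]]' |grep width; python3 s.py
python3 -m creep '[[[0,0,0],[-0.02,-0.003,0],10],[[0,0,0],[-0.02,-0.003,0],10],[[0,0,0],[0,0,0],10]]' |grep width; python3 s.py
```

```text
grip_width: 0.249
{'t': 18.675, 'theta': 1.5132, 'rad': 0.1257, 'z': 0.1528, 'Ft': -9.095, 'Fr': 2.9925, 'fz': 6.735}
grip_width: 0.245
{'t': 19.25, 'theta': 1.5, 'rad': 0.1255, 'z': 0.1528, 'Ft': -7.3025, 'Fr': 2.4875, 'fz': 6.0675}
```

```bash

python3 -m creep '[[[0,0,0],[-0.0125,-0.001,0],10],[[0,0,0],[0,0,0],10]]' |grep width; python3 s.py
```

```text
grip_width: 0.244
{'t': 19.7, 'theta': 1.4966, 'rad': 0.1255, 'z': 0.1528, 'Ft': -7.115, 'Fr': 2.625, 'fz': 5.3025}
```

```bash

python3 -m creep '[[[0,0,0],[-0.0125,-0.001,0],10],[[0,0,0],[0,0,0],10]]' |grep width; python3 s.py
```

```text
grip_width: 0.248
{'t': 20.15, 'theta': 1.4935, 'rad': 0.1255, 'z': 0.1528, 'Ft': -6.5775, 'Fr': 2.485, 'fz': 4.8975}
```

```bash

python3 -m creep '[[[0,0,0],[-0.0125,-0.001,0],10],[[0,0,0],[0,0,0],10]]' |grep width; python3 s.py
```

```text
grip_width: 0.243
{'t': 20.5975, 'theta': 1.4916, 'rad': 0.1255, 'z': 0.1528, 'Ft': -4.6625, 'Fr': 2.385, 'fz': 4.4375}
```

```bash

python3 -m creep '[[[0,0,0],[-0.0125,-0.001,0],10],[[0,0,0],[0,0,0],10]]' |grep width; python3 s.py
```

```text
grip_width: 0.246
{'t': 21.0475, 'theta': 1.4918, 'rad': 0.1255, 'z': 0.1528, 'Ft': -4.2925, 'Fr': 3.2925, 'fz': 5.54}
```

```bash

python3 -m creep '[[[0,0,0],[-0.0125,-0.001,0],10],[[0,0,0],[0,0,0],10]]' |grep width; python3 s.py
```

```text
grip_width: 0.246
{'t': 21.5, 'theta': 1.4916, 'rad': 0.1255, 'z': 0.1528, 'Ft': -3.81, 'Fr': 4.1825, 'fz': 5.5775}
```

Theta has stopped at 1.4916 while the command moves back, so the hook holds. I take off the rest of the load.

```bash

python3 -m creep '[[[0,0,0],[-0.01,-0.001,0],10],[[0,0,0],[0,0,0],10]]' |grep width; python3 s.py
```

```text
grip_width: 0.246
{'t': 21.9525, 'theta': 1.4915, 'rad': 0.1255, 'z': 0.1528, 'Ft': -2.7575, 'Fr': 4.6625, 'fz': 5.52}
```

```bash
python3 - <<'E'
from h import *
c=snap('scene','scene2.png')
s=snap('side','side2.png')
cv2.imwrite('pics/side2c.png',cv2.resize(s['pixels'][120:260,190:360],None,fx=4,fy=4,interpolation=cv2.INTER_CUBIC))
E
```

```text
(no output)
```

View pics/side2c.png

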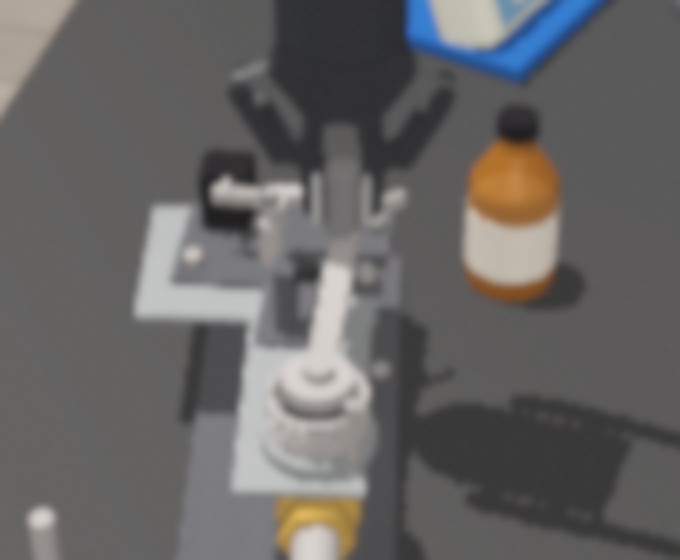

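```bash

python3 -m creep '[[[0,0,0],[-0.015,-0.001,0],10],[[0,0,0],[0,0,0],10]]' |grep width; python3 s.py
```

```text
grip_width: 0.25
{'t': 22.5, 'theta': 1.4913, 'rad': 0.1254, 'z': 0.1528, 'Ft': -0.2575, 'Fr': 5.8725, 'fz': 4.7625}
```

```bash

python3 -m creep '[[[0,0,0],[-0.01,-0.001,0],10],[[0,0,0],[0,0,0],10]]' |grep width; python3 s.py
```

```text
grip_width: 0.244
{'t': 22.9525, 'theta': 1.4911, 'rad': 0.1255, 'z': 0.1529, 'Ft': 1.0175, 'Fr': 5.2475, 'fz': 3.965}
```

The tangential load is near zero and the hook holds. I open in small steps, then lift.

```bash

python3 -m creep '[[[0,0,0],[0,0,0],23],[[0,0,0],[0,0,0],26],[[0,0,0],[0,0,0],32],[[0,0,0],[0,0,0],42],[[0,0,0],[0,0,0],60],[[0,0,0],[0,0,0],60],[[0,0,0],[0,0,0],60],[[0,0,0],[0,0,0],60]]'; python3 s.py
python3 - <<'E'
from h import *
snap('wrist','wrist7.png')
E
```

```text
time: 24.08
ee_pos: [0.6071, -0.0722, 0.1524]
ee_rot: [87.5, 90.0, 6.2]
wrist_force: [-0.7, -0.1, -0.6]
grip_width: 0.704
{'t': 24.15, 'theta': 1.4792, 'rad': 0.1248, 'z': 0.1523, 'Ft': -0.3525, 'Fr': 0.215, 'fz': 0.1}
```

View pics/wrist7.png

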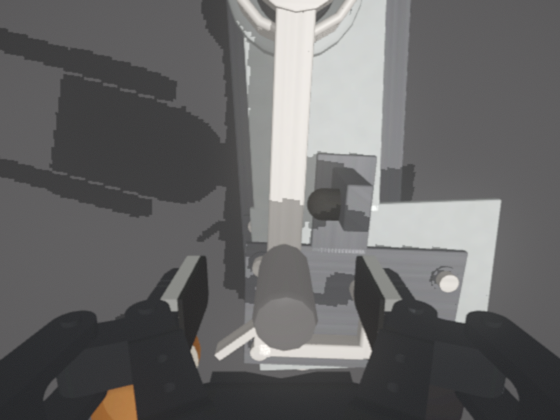

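The lever stays by the buffer, the jaws are open and clear on both sides (200 and 365, 280), and the wrist force is about 0. I lift off.

```bash

python3 -m creep '[[[0,0,0],[0,0,0.2],60],[[0,0,0],[0,0,0.5],60],[[0,0,0],[0,0,0.6],60],[[0,0,0],[0,0,0.6],60],[[0,0,0],[0,0,0.3],60],[[0,0,0],[0,0,0],60],[[0,0,0],[0,0,0],60],[[0,0,0],[0,0,0],60]]'; 
python3 - <<'E'
from h import *
c=snap('wrist','wrist8.png')
for cam in ['wrist','side','scene']:
    if cam!='wrist': snap(cam,cam+'9.png')
    for n in ['knob','beaker','bottle','burner']:
        print(cam,n,[(np.round(d['point'],3).tolist(),round(d['confidence'],2)) for d in r.pinpoint(n,cam)[:1]])
P=cloud(c).reshape(-1,3)
k=pt(1.49)
m=(np.hypot(*(P[:,:2]-k).T)<.03)&(P[:,2]>.183)&(P[:,2]<.2)
(x,y),rad=cv2.minEnclosingCircle(P[m][:,:2].astype(np.float32))
print(x,y,rad,(np.arctan2(y-C[1],x-C[0])%(2*np.pi))-PH0)
E
```

```text
time: 25.32
ee_pos: [0.6065, -0.0721, 0.2609]
ee_rot: [-106.9, 89.9, 171.8]
wrist_force: [-0.1, -0.4, 0.1]
grip_width: 0.706
wrist knob [([0.607, -0.072, 0.169], 0.7)]
wrist beaker []
wrist bottle [([0.525, -0.233, -0.004], 0.73)]
wrist burner []
side knob [([0.606, -0.075, 0.168], 0.92)]
side beaker [([0.44, 0.188, 0.003], 0.73)]
side bottle [([0.53, -0.235, -0.002], 0.91)]
side burner [([0.709, 0.187, 0.003], 0.83)]
scene knob [([0.611, -0.073, 0.168], 0.93)]
scene beaker [([0.44, 0.187, 0.003], 0.64)]
scene bottle [([0.526, -0.235, 0.003], 0.69)]
scene burner [([0.709, 0.191, 0.003], 0.88)]
0.607893705368042 -0.0717160552740097 0.010869503021240234 1.4862098377069604
```

View pics/wrist8.png

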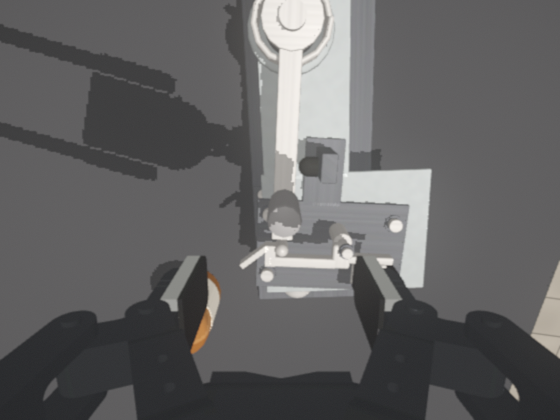

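The lever stands at 1.486 rad with its nose pin (282,250) on the hook, and the hand is clear above. The glassware and burner have not moved. I hand in.

```bash
python3 -c "
from h import *
print(r.finish_job()); o=r.get_obs(); print(o['time'],o['wrist_force'])"
```

```text
the job is handed in; nothing more can be done
None
the job is handed in; nothing more can be done
```

The valve is re-armed as far as I can measure: after I let go, the lever stayed open on the catch. I handed the job in shortly after 25 s on the robot's clock; the limit is 67 s. No verdict was reported.

**What I did:** I gripped the knob and drew the lever round the arc. It met the buffer at about 1.51 rad. I pressed only slightly further; I estimate about 3–4 N on the buffer, not measured directly. I then eased back until the hook took the load, with the lever angle fixed at about 1.491 rad and the force along the arc near zero. Finally I opened the fingers and lifted clear.

**Last checks:**
- **Lever:** After letting go, the wrist camera's depth put it at 1.486 rad, and all three cameras placed the knob within a few millimetres of that. The nose pin appears to be on the hook.
- **Contact:** The wrist force was below 0.5 N, with the hand about 70 mm above the knob.
- **Glassware and burner:** The beaker, bottle and burner were within about 5 mm of their starting positions, which is about the networks' accuracy. The wrist camera did not find the beaker or the burner, but the side and scene cameras did.

**What I could not confirm:**
- The catch's click could not be felt clearly on the way in; only the firm stop when easing back showed that it had engaged.
- The force along the arc read about 6 N near the catch, where about 10 N was expected, so I judged contact by changes in force and position rather than absolute values.
- I had no direct reading of the load the catch now carries.

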